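# Rake loose dowel pins into the tray's grooves

### The job

Four steel dowel pins lie askew across the ribs of the pin tray. Take the rake from its rest by its upright grip and comb the pins straight, so that each drops into a groove of its own: set the tines down on the ribs about the middle of the pins and draw the rake out along the ribs to one end wall, and comb again from the middle towards either end if a pin still lies across. Keep the tines riding on the ribs during a stroke but feel your way: do not bear down hard on the tray or press hard on a pin, and touch the pins with the rake only; put the rake back in its rest when all lie straight, and leave the caliper, the tin and the sanding block alone.

Things in the scene. Friction and masses are not known exactly. Their poses are not given: they have to be found in the camera images.
- tray: dark plastic pin tray, screwed to the bench, 156 (x) x 174 (y) x 22 (z); origin at the centre of its underside; x runs along the grooves to the far wall, y left, z up. End walls' inner faces at x = -70 and 70, side walls' at y = -81 and 81, all 22 high. Nine straight grooves at y = -72, -54, -36, -18, 0, 18, 36, 54, 72, floor 6 above the bench. Steel slides easily on it (friction about 0.2)
- rib_level (a point): middle of the tray at rib-top height, 10.5 above the bench (over the middle groove). Ten half-round ribs, 4.5 high over the floor, run the whole length of the tray along x at y = -81, -63, -45, -27, -9, 9, 27, 45, 63, 81; their tops are all at this height
- rake: grey rake with a light wooden grip, 130 to 210 g, the same from both sides; origin between the tine tips; x is the way it combs (either way), y along the bar, z up. Bar 14 (x) x 176 (y), from 21 to 43 above the tips. Eight upright steel tines of 4 diameter with round tips reach down from it at y = -63, -45, -27, -9, 9, 27, 45, 63 (the ribs' spacing: with tines over ribs the gaps lie over grooves)
- grip (a point): middle of the rake's upright grip, 66 above the tine tips: a slab 16 thick (x), 64 wide (y), from 43 to 89 above the tips; take it across its thickness, fingers before and behind the bar
- rest: dark plastic rest for the rake, fixed to the bench, 50 (x) x 176 (y); origin at the centre of its underside. The rake's bar lies along y in two slots at y = -79 and 79, seats 34 above the bench, slots 18 wide in x (2 play either side of the bar), prongs flared at the mouth, 54 high. With the rake seated its tine tips are 13 above the bench and it stands upright over the rest's origin
- pin_0: steel dowel pin, 8 diameter, 80 long with round ends, 31 g; origin at its centre, x along its axis. It starts lying across the ribs at 0.27 to 0.36 rad to the grooves, centre 14.5 above the bench, near the middle of the tray's length; the pins do not touch one another. In a groove its centre is 10 above the bench
- pin_1: a second such pin, same size and frame
- pin_2: a third such pin, same size and frame
- pin_3: a fourth such pin, same size and frame
- caliper: digital caliper lying flat to the left of the tray, 67 x 225 x 15, its y axis lengthwise; origin at the centre of its underside; a bystander
- nozzle_tin: round grey tin, 43 diameter, 21 high, to the right of the rest; origin at the centre of its underside; a bystander
- sanding_block: brick-red sanding block, 48 x 68 x 24, to the right; origin at the centre of its underside; a bystander

How it is judged (in metres and radians):
On the way, in this order (a step that is already met when the one before it is completed fails the run):
1. the rake's tines are set down on the ribs about the middle of the pins (contact force between each of rake, rake and tray above 0.5 N and x of rake in the frame of tray between -0.03 and 0.03 m and z of each of rake, rake in the frame of tray below 0.013 m), for 0.1 s.
2. the rake is drawn outwards, its tines still riding on the ribs ((((contact force between rake and tray above 0.5 N and x of rake in the frame of tray above 0.032 m and z of rake in the frame of tray below 0.013 m) and (contact force between rake and tray above 0.5 N and x of rake in the frame of tray below 0.045 m and z of rake in the frame of tray below 0.013 m)) or ((contact force between rake and tray above 0.5 N and x of rake in the frame of tray below -0.032 m and z of rake in the frame of tray below 0.013 m) and (contact force between rake and tray above 0.5 N and x of rake in the frame of tray above -0.045 m and z of rake in the frame of tray below 0.013 m)))), for 0.02 s.
3. the rake reaches the end of the tray with its tines still riding on the ribs (((contact force between rake and tray above 0.5 N and x of rake in the frame of tray above 0.048 m and z of rake in the frame of tray below 0.013 m) or (contact force between rake and tray above 0.5 N and x of rake in the frame of tray below -0.048 m and z of rake in the frame of tray below 0.013 m))), for 0.1 s.
At the end, for the whole second after the job is handed in: Every pin lies in a groove (centre 8 to 11.5 mm above the tray's underside, within the tray) within 0.07 rad of the grooves' direction, at rest; the rake is seated in its rest (tine tips 11 to 16 mm above the bench, centred within 10 mm, upright within 0.08 rad), at rest (z of pin_0 in the frame of tray between 0.008 and 0.0115 m and angle between the x axis of each of pin_0, pin_1, pin_2, pin_3 and the x axis of tray, either way round below 0.07 rad and horizontal distance between each of pin_0, pin_1, pin_2, pin_3 and tray below 0.085 m and z of pin_1 in the frame of tray between 0.008 and 0.0115 m and z of pin_2 in the frame of tray between 0.008 and 0.0115 m and z of pin_3 in the frame of tray between 0.008 and 0.0115 m and linear speed of each of pin_0, pin_1, pin_2, pin_3, rake below 0.01 m/s and z of rake in the frame of rest between 0.011 and 0.016 m and horizontal distance between rake and rest below 0.01 m and angle between rake's own z axis and vertical below 0.08 rad); the robot touches nothing.
It fails at once if the rake is pressed on the tray with more than 18 N (contact force between rake and tray above 18 N).
It fails at once if the rake presses a pin with more than 15 N (contact force between rake and pin_0 above 15 N or contact force between rake and pin_1 above 15 N or contact force between rake and pin_2 above 15 N or contact force between rake and pin_3 above 15 N).
It fails at once if the gripper or arm touches a pin (contact force between any of the fingers, the arm and pin_0 above 0.5 N or contact force between any of the fingers, the arm and pin_1 above 0.5 N or contact force between any of the fingers, the arm and pin_2 above 0.5 N or contact force between any of the fingers, the arm and pin_3 above 0.5 N).
It fails at once if caliper, tin or sanding block is shifted by more than 15 mm (distance of any of caliper, nozzle_tin, sanding_block from where it was at the start of the episode above 0.015 m).
It also fails if it takes over 64 s, if anything falls off the work surface, if the arm or the gripper's body presses on something with over 40 N, if the wrist force passes 120 N, or if a joint passes its speed limit or range.

### The arm

A 6-joint arm with a two-finger parallel gripper is mounted at the origin on a cart in front of the work surface, level with it; the furniture and walls round the work are solid. World frame = base frame: x ahead of the robot, y to its left, z up, the work surface at z = 0. Lengths are in m, angles in degrees, forces in N, time in s.
With the tool pointing down it reaches from about 0.4 to 0.825 m from the base axis. Payload 7 kg.
Tool frame: the origin (TCP) lies on the centre line of the jaws, within the pads' length; the fingertips stand 19 mm ahead of it and the grasp point (between the pads) is the TCP (r.tip_extent is the distance from the TCP to the fingertips, in m); z points along the fingers, y is the line along which they close (so a half turn about z gives the same grasp; the last joint's range is limited). The gripper opens to 88 mm and grips with 3 to 60 N. Pads are 19 mm wide; open, the fingers measure 130 mm over their backs; the gripper's body (78 mm by 193 mm) begins 47 mm behind the grasp point.
Start: joints at [91.965, 20.546, 0.682, 0, -70.136, -16.507], TCP at [0.169, 0.653, 0.246] pointing down, gripper open.
Joint ranges: [-176.03, 176.03], [-82.01, 121.73], [-58.28, 71.71], [-173.87, 95.51], [-174.79, -0.11], [-173.66, 173.66]. Speed limits (degrees/s): [136.94, 136.94, 172.46, 180, 180, 180].

### API

Orientations are given as [roll, pitch, yaw] about the fixed x, y, z axes, in that order (R = Rz(yaw) Ry(pitch) Rx(roll)).
In Python, from plant import r gives the robot as it stands. The module is installed in compiled form; this text tells all that it offers.
- The arm moves only by the tool jog_arm, never from a script. Its argument "deltas" is a list that holds one entry, the list of rows, each a list of 5 numbers: the opening, from -1 (shut) to 1 (fully open), then the shift along the world's x, y, z in cm, then the turn about the world's z in rad. In form: [[[claw, dx, dy, dz, turn], ...]]. A call has 1 to 8 rows; each row shifts and turns the commanded pose from where the row before left it; what a row does not reach is not made up. A row lasts 1/8 s, in which the tool goes at most 62.5 mm and 10.7 degrees, less where a joint would pass 70% of its speed; a pose out of reach is approached as far as the arm can. A call with a gripper value outside its range is refused whole. The fingers move at their own pace and stop on an object; "force" is the grip in N (left out, the last holds). Time passes only in rows, so rows that do not move let the fingers close. It gives the time, the measured TCP pose, the force, the opening and the grip force at its end, in the units of the state.
- r.get_state(): the state, without advancing time (a new reading comes with each control period).
- r.capture(name): name is "scene" or "top"; returns the picture (480x640x3 uint8, blue, green, red); there is no depth.
- r.camera_info(name): a dict with "fx", "fy", "cx", "cy" (pixels), "k1" (the pictures are not rectified: a ray, as slopes to the right and down, at radius r is drawn at 1 + k1 r^2 times it, then the intrinsics apply), "view" (4x4, takes a point from world to camera coordinates). Camera axes: x right, y up, looking along -z (the intrinsics and any distortion apply to the point x, -y, -z); pixel columns grow to the right and rows downward; lengths in m; the calibration is good to about 2 mm. A picture is of the moment at which its call begins. camera_info takes no time and is no camera call.
- r.close_job(): hands the job in; it is judged then, once.
The state is a dict: "time_s": time; "joints": joint angles; "qd": joint speeds; "joint_torque": joint torques, N m; "tcp_pos": TCP position; "eef_rot": TCP orientation; "contact_force": force on the tool from outside, world axes, zero at the start; "moment": the same for the moment, N m; "gripper_width": finger opening in m; "gripper_force": force on a finger pad.
Only numpy, scipy, OpenCV 4.12 (cv2) and the standard library are available. Lean on these libraries where they do the work, as an engineer would, in place of code of your own. Each camera call takes 0.05 s, during which the arm holds its last target. There are 200 camera calls.

## Working session

There is one attempt and no reset: what is moved stays moved. The work goes in short steps, Python scripts to look and compute and a tool call to move; the robot and the scene stay as the last step left them, time stands still between calls to the robot, and variables do not carry over. Pictures are saved under pics/ and viewed, at most 10 in all, crops included, and the job is handed in when it is done.

Besides the shell and the picture viewer there is one more tool, called after ">>>" by a JSON object that holds its "api" and its "payload". jog_arm: Moves the arm, as the interface text tells. Its arguments: {"type":"object","properties":{"deltas":{"type":"array"},"force":{"type":"number"}},"required":["deltas"]}

```bash
mkdir -p pics; python3 - <<'E'
from plant import r
import cv2,numpy as np
for n in("scene","top"):
    cv2.imwrite(f"pics/{n}0.png",r.capture(n)); i=r.camera_info(n); print(n,{k:(np.round(v,4).tolist()) for k,v in i.items()})
s=r.get_state();print(s)
E
```

```text
scene {'fx': 450.1035, 'fy': 450.1035, 'cx': 316.8026, 'cy': 240.4048, 'k1': -0.0097, 'view': [[0.7788, -0.6273, -0.002, -0.4531], [0.3949, 0.4878, 0.7785, -0.2493], [-0.4874, -0.6071, 0.6276, -0.8832], [0.0, 0.0, 0.0, 1.0]]}
top {'fx': 532.3663, 'fy': 532.3663, 'cx': 316.5378, 'cy': 244.92, 'k1': -0.0545, 'view': [[0.0025, -1.0, 0.002, -0.0639], [0.9792, 0.0029, 0.2029, -0.5582], [-0.2029, 0.0014, 0.9792, -1.1456], [0.0, 0.0, 0.0, 1.0]]}
{'time_s': 0.1, 'joints': array([ 9.19657405e+01,  2.05858708e+01,  6.38133487e-01, -1.81502149e-02,
       -7.01364047e+01, -1.65085270e+01]), 'qd': array([-0.05464114, -0.04232584,  0.16958762,  0.01638334,  0.00939581,
       -0.06448177]), 'joint_torque': array([-1.25975836e-03, -5.84165025e+01,  2.93744355e+01,  7.01520368e+00,
        1.01083657e-02, -6.08999835e-05]), 'tcp_pos': array([0.16939487, 0.65296184, 0.24472479]), 'eef_rot': array([ 1.79914478e+02, -7.55191361e-03, -1.45489605e+01]), 'contact_force': array([-0.39490142, -0.68035637, -0.08255002]), 'moment': array([ 0.02575909, -0.00087546,  0.04446363]), 'gripper_force': 0.0, 'gripper_width': 0.08737196419273936}
```

View pics/top0.png

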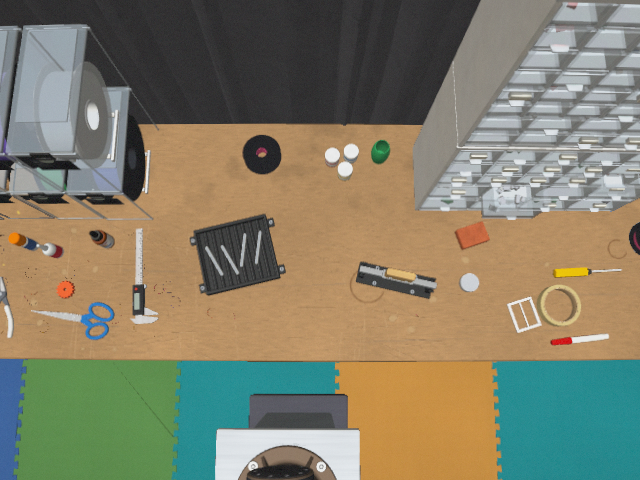

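View pics/scene0.png

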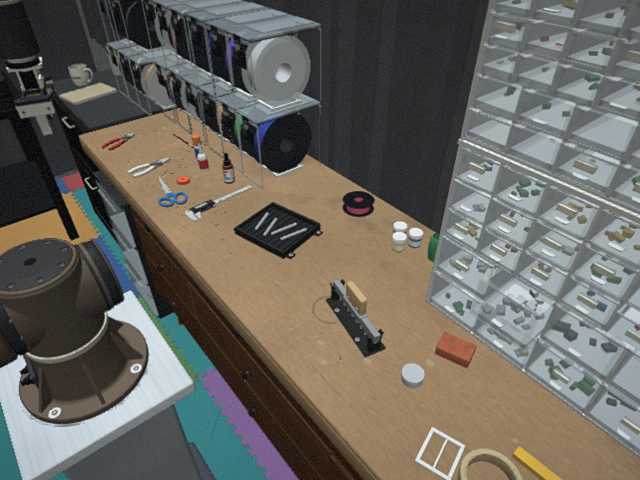

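The top view shows the tray around (238,255), with four askew pins near (214,260), (230,260), (244,248) and (258,247). The rake is in its rest at (397,279), the caliper at (140,280), the tin at (469,282) and the block at (472,235). Next I'll enlarge the tray and rest.

```bash
cat > h.py <<'E'
from plant import r
import cv2,numpy as np
def cam(n):
    i=r.camera_info(n); V=np.array(i["view"]); return i,V
def px2w(n,u,v,z):
    i,V=cam(n); K=np.array([[i["fx"],0,i["cx"]],[0,i["fy"],i["cy"]],[0,0,1]])
    k=cv2.undistortPoints(np.array([[[u,v]]],float),K,np.array([i["k1"],0,0,0.]))[0,0]
    R=V[:3,:3];c=-R.T@V[:3,3]; d=R.T@np.array([k[0],-k[1],-1]); return c+d*(z-c[2])/d[2]
def w2px(n,P):
    i,V=cam(n); P=np.atleast_2d(P); q=P@V[:3,:3].T+V[:3,3]; a=np.stack([q[:,0]/-q[:,2],-q[:,1]/-q[:,2]],1)
    a=a*(1+i["k1"]*(a**2).sum(1,keepdims=True)); return a*[i["fx"],i["fy"]]+[i["cx"],i["cy"]]
def crop(n,img,x,y,w,h,s):
    return cv2.resize(img[y:y+h,x:x+w],None,fx=s,fy=s,interpolation=cv2.INTER_CUBIC)
E
python3 - <<'E'
from h import *
t=cv2.imread("pics/top0.png")
a=crop(0,t,185,205,106,100,7.5)
cv2.imwrite("pics/c1.png",a[:600]); a=crop(0,t,345,250,100,58,8);cv2.imwrite("pics/c2.png",a)
E
```

```text
(no output)
```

View pics/c1.png

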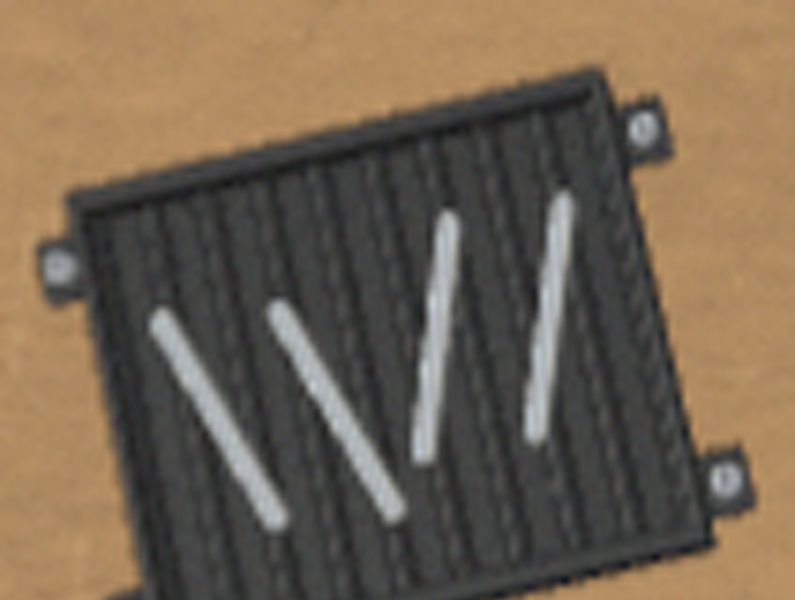

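View pics/c2.png

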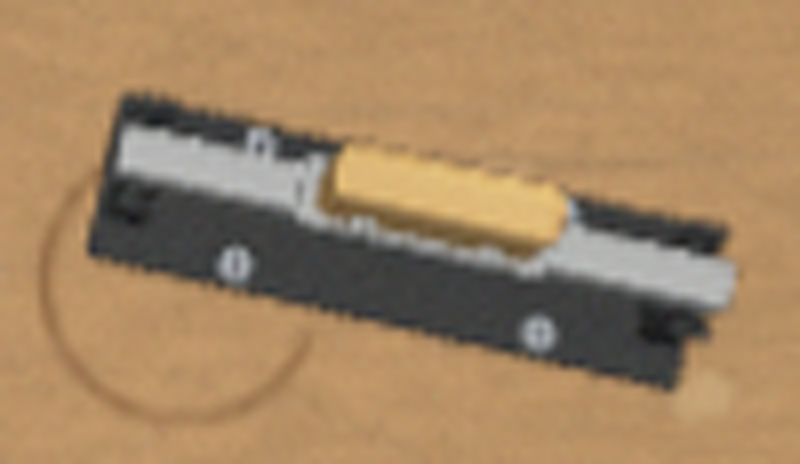

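c1 shows the tray with its outer far corners at (70,195) and (600,70) and its near right corner at (713,545). c2 shows the rake bar's far edge running (123,128)–(738,262) and the grip at (340–575,148–255). I'll fit the tray silhouette and the bar next.

```bash
cat > fit.py <<'E'
from h import *
from scipy.optimize import minimize
def world(p,pts):
    c,s=np.cos(p[2]),np.sin(p[2]); return np.c_[p[0]+c*pts[:,0]-s*pts[:,1],p[1]+s*pts[:,0]+c*pts[:,1],pts[:,2]]
def box(hx,hy,z0,z1): return np.array([[a*hx,b*hy,z] for a in(-1,1) for b in(-1,1) for z in(z0,z1)])
S=6
def fit(masks,hull,p0):
    up={n:cv2.resize(m.astype(np.uint8)*255,None,fx=S,fy=S,interpolation=cv2.INTER_LINEAR)>127 for n,m in masks.items()}
    def cost(q):
        p=np.array(p0)+np.array(q)*[.01,.01,.05]; L=0
        for n,m in up.items():
            a=w2px(n,world(p,hull)); a=((a+.5)*S).astype(np.float32)
            im=np.zeros(m.shape,np.uint8); cv2.fillConvexPoly(im,np.round(cv2.convexHull(a)*16).astype(np.int32),1,shift=4)
            im=im>0; L+=(im^m).sum()/im.sum()
        return L
    b=minimize(cost,[0,0,0],method="Nelder-Mead",options=dict(initial_simplex=[[0,0,0],[1,0,0],[0,1,0],[0,0,1]],xatol=.005,fatol=1e-4))
    return np.array(p0)+b.x*[.01,.01,.05],b.fun
E
python3 - <<'E'
from fit import *
f=lambda x0,y0,s,X,Y:(x0+(X+.5)/s-.5,y0+(Y+.5)/s-.5)
w=[px2w("top",*f(185,205,7.5,X,Y),.022)[:2] for X,Y in[(70,195),(600,70),(713,545)]]
print("tray corners",np.round(w,4),np.linalg.norm(w[0]-w[1]),np.linalg.norm(w[1]-w[2]))
d=w[0]-w[1]; p0=[*((w[0]+w[2])/2),np.arctan2(-d[0],d[1])]; print("tray0",p0)
def mask(n,tpl):
    im=cv2.imread(f"pics/{n}0.png").astype(int); m=(im[...,2]-im[...,0])<28
    c=w2px(n,[[*p0[:2],.01]])[0]; yy,xx=np.mgrid[:480,:640]
    return m&(np.hypot(xx-c[0],yy-c[1])<tpl)
ms={n:mask(n,62 if n=="top" else 58) for n in("top","scene")}
ms={n:cv2.morphologyEx(m.astype(np.uint8),cv2.MORPH_OPEN,cv2.getStructuringElement(2,(9,9))) for n,m in ms.items()}
for k in(["top"],["scene"],["top","scene"]): print(k,fit({n:ms[n] for n in k},box(.078,.087,0,.022),p0))
g=[px2w("top",*f(345,250,8,X,Y),z)[:2] for X,Y,z in[(123,128,.056),(738,262,.056),(340,146,.102),(576,190,.102)]]
d=g[0]-g[1]; print("bar len",np.linalg.norm(d)); a=np.arctan2(-d[0],d[1]); n=np.array([np.cos(a),np.sin(a)])
print("rake bar",(g[0]+g[1])/2-.007*n,np.degrees(a)); d=g[2]-g[3]; print("grip len",np.linalg.norm(d),(g[2]+g[3])/2-.008*n,np.degrees(np.arctan2(-d[0],d[1])))
# scene check overlays
sc=cv2.imread("pics/scene0.png"); c=(g[0]+g[1])/2-.007*n
s=5; b=cv2.resize(sc[260:380,310:440],None,fx=s,fy=s,interpolation=cv2.INTER_CUBIC)
for hx,hy,z0,z1,col in[(.007,.088,.034,.056,(0,255,0)),(.008,.032,.056,.102,(255,0,255))]:
    P=w2px("scene",world([*c,a],box(hx,hy,z0,z1)))
    for i in range(8):
        for j in range(i):
            if bin(i^j).count("1")==1: cv2.line(b,*[tuple(int(v) for v in (P[k]+.5-[310,260])*s) for k in(i,j)],col,1)
cv2.imwrite("pics/ov.png",b)
E
```

```text
tray corners [[0.5992 0.2254]
 [0.64   0.0603]
 [0.4896 0.0222]] 0.1700830330168183 0.15514330518235517
tray0 [np.float64(0.5443847992251631), np.float64(0.12381478890111812), np.float64(0.2419596647078043)]
['top'] (array([0.5466077 , 0.12560948, 0.24428731]), np.float64(0.056863538443032574))
['scene'] (array([0.54448052, 0.12104915, 0.25035041]), np.float64(0.04867040503311776))
['top', 'scene'] (array([0.54485071, 0.12441172, 0.24124094]), np.float64(0.11916698395750665))
bar len 0.17580213313712098
rake bar [ 0.48593914 -0.24429178] -12.349298443502907
grip len 0.06455674088977616 [ 0.4853539  -0.24458009] -10.59492009051836
```

View pics/ov.png

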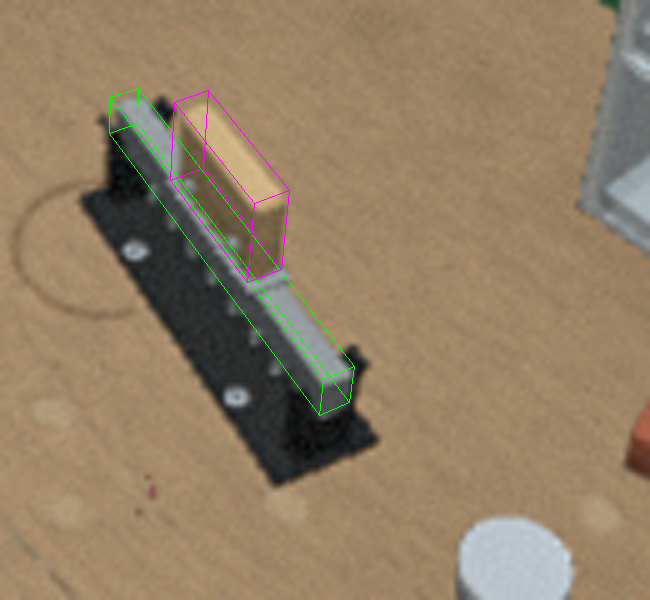

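The overlay agrees to about 1 px (2 mm). The rake is at (0.486,-0.244) with yaw -12.35°, and the tray at about (0.545,0.124) with yaw about 14°. I'll move over the rake at height, going around the base.

>>> {"api": "jog_arm", "payload": {"deltas": [[[1,2.8,-4,0,-0.08],[1,2.8,-4,0,-0.08],[1,2.8,-4,0,-0.08],[1,2.8,-4,0,-0.08],[1,2.8,-4,0,-0.08],[1,2.8,-4,0,-0.08],[1,2.8,-4,0,-0.08],[1,2.8,-4,0,-0.08]]], "force": 40}}

```text
time_s: 1.1
tcp_pos: [0.394, 0.3318, 0.2454]
eef_rot: [180.0, 0.0, -51.3]
contact_force: [0.6, 0.9, 0.8]
gripper_width: 0.0875
gripper_force: 0.0
```

>>> {"api": "jog_arm", "payload": {"deltas": [[[1,2.8,-4,0,-0.08],[1,2.8,-4,0,-0.08],[1,0.4,-5,0,-0.08],[1,0.4,-5,0,-0.08],[1,0.4,-5,0,-0.08],[1,0.4,-5,0,-0.08],[1,0.4,-5,0,-0.08],[1,0.4,-5,0,-0.08]]]}}

```text
time_s: 2.1
tcp_pos: [0.4732, -0.0482, 0.2455]
eef_rot: [-180.0, 0.0, -88.0]
contact_force: [1.2, 0.8, -0.4]
gripper_width: 0.0873
gripper_force: 0.0
```

>>> {"api": "jog_arm", "payload": {"deltas": [[[1,0.4,-5,0,-0.08],[1,0.4,-5,0,-0.08],[1,0.4,-5,0,-0.08],[1,0,-4,0,-0.01],[1,0,0,0,0]]]}}

```text
time_s: 2.72
tcp_pos: [0.4849, -0.2388, 0.2447]
eef_rot: [179.9, -0.0, -102.4]
contact_force: [-0.2, 0.7, -0.1]
gripper_width: 0.0874
gripper_force: 0.0
```

>>> {"api": "jog_arm", "payload": {"deltas": [[[1,0.1,-0.5,-4,0],[1,0,0,-4,0],[1,0,0,-4,0],[1,0,0,-2.6,0],[1,0,0,-1,0],[1,0,0,-0.8,0],[1,0,0,0,0],[1,0,0,0,0]]]}}

```text
time_s: 3.72
tcp_pos: [0.4871, -0.2417, 0.0825]
eef_rot: [-179.9, 0.0, -102.2]
contact_force: [-0.8, 0.3, -0.0]
gripper_width: 0.0872
gripper_force: 0.0
```

>>> {"api": "jog_arm", "payload": {"deltas": [[[-1,0,0,0,0],[-1,0,0,0,0],[-1,0,0,0,0],[-1,0,0,0,0],[-1,0,0,0,0],[-1,0,0,0,0],[-1,0,0,0,0],[-1,0,0,0,0]]]}}

```text
time_s: 4.72
tcp_pos: [0.4865, -0.2416, 0.0815]
eef_rot: [180.0, -0.0, -102.2]
contact_force: [0.7, 0.5, -0.5]
gripper_width: 0.0154
gripper_force: 39.9
```

>>> {"api": "jog_arm", "payload": {"deltas": [[[-1,0,0,1,0],[-1,0,0,2,0],[-1,0,0,3,0],[-1,0,0,3,0],[-1,0,0,0,0],[-1,0,0,0,0]]]}}

```text
time_s: 5.48
tcp_pos: [0.4861, -0.2415, 0.1714]
eef_rot: [180.0, 0.0, -102.2]
contact_force: [0.2, 0.1, -1.7]
gripper_width: 0.0163
gripper_force: 39.9
```

>>> {"api": "jog_arm", "payload": {"deltas": [[[-1,0.5,3,0,0.045],[-1,0.6,4,0,0.045],[-1,0.6,4,0,0.045],[-1,0.6,4,0,0.045],[-1,0.6,4,0,0.045],[-1,0.6,4,0,0.045],[-1,0.6,4,0,0.045],[-1,0.6,4,0,0.045]]]}}

```text
time_s: 6.48
tcp_pos: [0.5328, 0.0695, 0.1705]
eef_rot: [179.9, -0.0, -81.5]
contact_force: [0.5, -0.8, -1.0]
gripper_width: 0.0157
gripper_force: 39.9
```

>>> {"api": "jog_arm", "payload": {"deltas": [[[-1,0.6,3,0,0.045],[-1,0.5,2.6,0,0.045],[-1,0,0,0,0],[-1,0,0,-4,0],[-1,0,0,-2,0],[-1,0,0,0,0],[-1,0,0,0,0],[-1,0,0,0,0]]]}}

```text
time_s: 7.48
tcp_pos: [0.5451, 0.1245, 0.1127]
eef_rot: [-179.9, 0.0, -76.4]
contact_force: [0.5, 0.6, -1.1]
gripper_width: 0.0159
gripper_force: 39.9
```

```bash
python3 - <<'E'
from h import *
s=r.get_state();print(s["tcp_pos"],s["eef_rot"],s["contact_force"],s["moment"])
o=[]
for n in("top","scene"):
    im=r.capture(n); cv2.imwrite(f"pics/{n}1.png",im)
    c=w2px(n,[[.545,.124,.03]])[0]; x,y=int(c[0])-60,int(c[1])-60
    print(n,x,y); o.append(cv2.resize(im[y:y+120,x:x+120],(400,400),interpolation=cv2.INTER_CUBIC)if 0 else cv2.resize(im[y:y+120,x:x+80 if 0 else x+120],(390,390),interpolation=cv2.INTER_CUBIC))
cv2.imwrite("pics/hov.png",np.hstack(o))
E
```

```text
[0.54513414 0.12449381 0.11271299] [-1.79895182e+02  2.68773003e-02 -7.64290267e+01] [ 0.46626233  0.59211401 -1.1347437 ] [ 0.0670836  -0.03725387  0.0227489 ]
top 175 192
scene 217 161
```

View pics/hov.png

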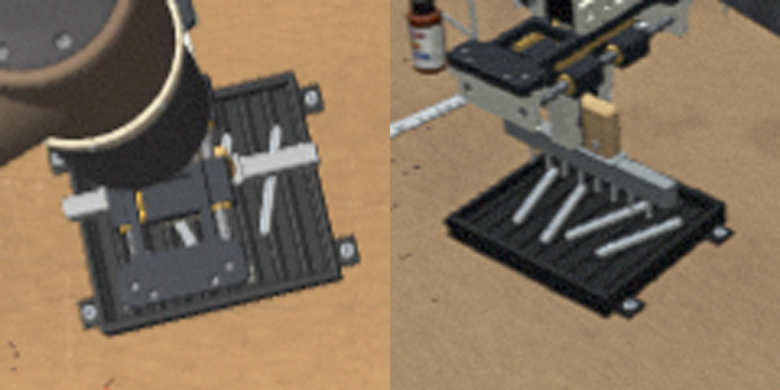

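The hover picture shows the rake across the tray with the bar ends visible at about (85,205) and (300,155) in the left panel. The pins are below the tines. Next I'll measure the lateral alignment of bar to tray precisely, from intensity edges.

```bash
python3 - <<'E'
from fit import *
from scipy.ndimage import map_coordinates,gaussian_filter1d
def strip(n,f,p,xs,ys,z):
    im=cv2.imread(f); sat=(im[...,2].astype(float)-im[...,0]); g=im.mean(2)
    X,Y=np.meshgrid(xs,ys); P=world(p,np.c_[X.ravel(),Y.ravel(),np.full(X.size,z)])
    q=w2px(n,P); return [np.median(map_coordinates(a,[q[:,1],q[:,0]],order=1).reshape(X.shape),axis=1) for a in(g,sat)]
def edges(pos,s,th):
    i=np.where(np.diff(np.sign(s-th)))[0]; return np.round([1e3*np.interp(0,*(lambda a,b:(a,b))(*zip(*sorted([(s[k]-th,pos[k]),(s[k+1]-th,pos[k+1])])))) for k in i],1).tolist()
ys=np.linspace(-.11,.11,441)
# yaw + center from left/right edges (z=.022 left; z=0 right bottom) at several x
for p in([.545,.124,np.radians(13.8)],):
  for n in("top","scene"):
    for xc in(-.045,-.02,0,.02,.045):
        xs=np.linspace(xc-.008,xc+.008,17)
        r0=strip(n,f"pics/{n}0.png",p,xs,ys,.022)[1]; r1=strip(n,f"pics/{n}0.png",p,xs,ys,0)[1]
        print(n,xc,"z22",edges(ys,r0,30),"z0",edges(ys,r1,30))
  for yc in(-.05,0,.05):
    ls=np.linspace(yc-.01,yc+.01,21); xx=np.linspace(-.1,.1,401)
    pr=[p[0],p[1],p[2]]
    im=cv2.imread("pics/top0.png"); sat=im[...,2].astype(float)-im[...,0]
    for z in(.022,0):
        X,Y=np.meshgrid(ls,xx); q=w2px("top",world(p,np.c_[Y.ravel(),X.ravel(),np.full(X.size,z)]))
        s=np.median(map_coordinates(sat,[q[:,1],q[:,0]],order=1).reshape(X.shape),axis=1); print("x-edges y",yc,"z",z,edges(xx,s,30))
  # ribs: gray profile at rib height near the far end (no pins)
  for x0,x1 in((.048,.066),(-.066,-.052)):
    g=strip("top","pics/top0.png",p,np.linspace(x0,x1,19),ys,.0105)[0]; g=gaussian_filter1d(g,3)
    ok=abs(ys)<.08; k=[i for i in range(1,440) if g[i]>g[i-1] and g[i]>=g[i+1] and ok[i]]; print("peaks",np.round(ys[k]*1e3,1).tolist())
    best=max(((np.interp(np.arange(-63,64,18)/1e3+d,ys,g)-np.interp(np.arange(-72,73,18)/1e3+d,ys,g).mean()).sum(),d) for d in np.linspace(-.009,.009,91)); print("rib phase mm",best[1]*1e3)
E
```

```text
top -0.045 z22 [-86.2, 87.2] z0 [-86.1, 91.6]
top -0.02 z22 [-86.0, 87.1] z0 [-85.4, 90.9]
top 0 z22 [-85.9, 87.1] z0 [-85.2, 90.9]
top 0.02 z22 [-85.8, 87.1] z0 [-85.2, 91.0]
top 0.045 z22 [-99.5, 97.8] z0 [-85.2, 91.3]
scene -0.045 z22 [-104.2, 83.6] z0 [-90.6, 106.4]
scene -0.02 z22 [-104.5, 83.5] z0 [-87.2, 106.3]
scene 0 z22 [-104.4, 83.9] z0 [-87.2, 106.5]
scene 0.02 z22 [-104.3, 83.8] z0 [-87.1, 106.9]
scene 0.045 z22 [84.0] z0 [-87.8, 106.8]
x-edges y -0.05 z 0.022 [-78.9, 77.8]
x-edges y -0.05 z 0 [-75.5, 84.1]
x-edges y 0 z 0.022 [-79.3, 77.6]
x-edges y 0 z 0 [-75.9, 83.8]
x-edges y 0.05 z 0.022 [-79.3, 77.6]
x-edges y 0.05 z 0 [-75.9, 83.9]
peaks [-71.0, -60.5, -53.0, -42.5, -35.0, -24.5, -17.0, -6.0, 0.5, 11.5, 19.0, 30.0, 36.5, 47.5, 54.5, 66.0, 72.5]
rib phase mm 7.6000000000000005
peaks [-71.0, -60.5, -53.5, -43.0, -35.5, -24.5, -17.5, -7.0, 0.5, 11.5, 18.5, 30.0, 36.5, 47.5, 54.0, 66.0, 72.0]
rib phase mm 7.399999999999999
```

```bash
python3 - <<'E'
from fit import *
from scipy.ndimage import map_coordinates
s=r.get_state();T=s["tcp_pos"];yaw=np.radians(s["eef_rot"][2]+90); print(np.degrees(yaw),T)
im=cv2.imread("pics/top1.png"); sat=im[...,2].astype(float)-im[...,0]; g=im.mean(2)
for z in(.085,.088):
  for xc in(-.004,0,.003):
    ys=np.arange(-.105,.1051,.001); q=w2px("top",world([T[0],T[1],yaw],np.c_[np.full(len(ys),xc),ys,np.full(len(ys),z)]))
    G=map_coordinates(g,[q[:,1],q[:,0]],order=1);S=map_coordinates(sat,[q[:,1],q[:,0]],order=1)
    print(z,xc,"R",[(int(1e3*y-.01),int(a),int(b)) for y,a,b in zip(ys,G,S) if -.099<y<-.082],"L",[(round(1e3*y),int(a),int(b)) for y,a,b in zip(ys,G,S) if .076<y<.096])
E
```

```text
13.57079129199549 [0.54492743 0.12447676 0.11246528]
0.085 -0.004 R [(-99, 151, 87), (-98, 150, 87), (-97, 150, 86), (-96, 150, 85), (-95, 149, 83), (-94, 145, 78), (-93, 134, 65), (-92, 125, 48), (-91, 134, 24), (-90, 142, 1), (-89, 149, 0), (-88, 153, 0), (-87, 154, 0), (-86, 153, 0), (-85, 153, 0), (-84, 156, 0), (-83, 160, 1)] L [(76, 140, 0), (77, 140, 1), (78, 138, 2), (79, 135, 2), (80, 136, 2), (81, 139, 4), (82, 141, 11), (83, 142, 24), (84, 143, 40), (85, 142, 59), (86, 142, 75), (87, 145, 79), (88, 148, 82), (89, 148, 83), (90, 147, 84), (91, 147, 85), (92, 148, 84), (93, 149, 84), (94, 147, 85), (95, 146, 85)]
0.085 0 R [(-99, 149, 86), (-98, 148, 84), (-97, 148, 84), (-96, 148, 84), (-95, 148, 85), (-94, 148, 85), (-93, 147, 83), (-92, 136, 48), (-91, 127, 12), (-90, 153, 1), (-89, 185, 0), (-88, 199, 0), (-87, 197, 1), (-86, 196, 1), (-85, 197, 1), (-84, 199, 1), (-83, 197, 0)] L [(76, 202, 0), (77, 201, 0), (78, 200, 1), (79, 200, 2), (80, 200, 2), (81, 200, 2), (82, 199, 5), (83, 196, 9), (84, 181, 26), (85, 164, 43), (86, 153, 62), (87, 146, 79), (88, 143, 87), (89, 
[... 1694 characters left out ...]
 87), (88, 143, 86), (89, 144, 85), (90, 144, 84), (91, 144, 83), (92, 144, 83), (93, 144, 83), (94, 145, 83), (95, 145, 83)]
0.088 0.003 R [(-99, 145, 84), (-98, 145, 83), (-97, 144, 83), (-96, 144, 83), (-95, 144, 82), (-94, 143, 82), (-93, 128, 63), (-92, 111, 41), (-91, 130, 22), (-90, 166, 8), (-89, 189, 1), (-88, 193, 0), (-87, 195, 0), (-86, 196, 0), (-85, 196, 0), (-84, 195, 0), (-83, 194, 0)] L [(76, 198, 0), (77, 198, 0), (78, 198, 0), (79, 198, 2), (80, 198, 3), (81, 201, 2), (82, 202, 3), (83, 194, 12), (84, 185, 21), (85, 165, 49), (86, 146, 75), (87, 142, 83), (88, 143, 84), (89, 143, 84), (90, 144, 82), (91, 144, 81), (92, 143, 82), (93, 142, 82), (94, 143, 82), (95, 145, 83)]
```

```bash
python3 - <<'E'
from fit import *
p=[.5457,.1247,np.radians(13.75)]; c,s=np.cos(p[2]),np.sin(p[2])
f=lambda X,Y:px2w("top",185+(X+.5)/7.5-.5,205+(Y+.5)/7.5-.5,.0145)[:2]
L=[]
for a in[(162,316,275,522),(279,308,396,515),(449,217,424,458),(564,198,535,436)]:
    w=[(np.array([[c,s],[-s,c]])@(f(*q)-p[:2]))*1e3 for q in(a[:2],a[2:])]; L.append(w)
    print(np.round(w,1).tolist(),"len",np.linalg.norm(w[0]-w[1])+8*0,"mid",np.round((w[0]+w[1])/2,1))
T=np.arange(-63,64,18)
for x in range(-28,29,4):
    d=[]
    for a,b in L:
        y=a[1]+(b[1]-a[1])*(x-a[0])/(b[0]-a[0]); d.append(round(min(abs(T-y)),1))
    print(x,d,min(d))
E
```

```text
[[33.1, 65.6], [-39.0, 44.2]] len 75.15818707449979 mid [-3.  54.9]
[[26.9, 29.5], [-45.6, 7.3]] len 75.86537282722931 mid [-9.3 18.4]
[[43.0, -28.4], [-30.2, -4.8]] len 76.8394912345829 mid [  6.4 -16.6]
[[40.5, -64.8], [-31.5, -39.8]] len 76.16912033505744 mid [  4.5 -52.3]
-28 [np.float64(2.5), np.float64(3.7), np.float64(3.5), np.float64(4.0)] 2.5
-24 [np.float64(3.7), np.float64(4.9), np.float64(2.2), np.float64(2.6)] 2.2
-20 [np.float64(4.9), np.float64(6.1), np.float64(0.9), np.float64(1.2)] 0.9
-16 [np.float64(6.1), np.float64(7.4), np.float64(0.4), np.float64(0.2)] 0.2
-12 [np.float64(7.2), np.float64(8.6), np.float64(1.7), np.float64(1.6)] 1.6
-8 [np.float64(8.4), np.float64(8.2), np.float64(3.0), np.float64(3.0)] 3.0
-4 [np.float64(8.4), np.float64(7.0), np.float64(4.3), np.float64(4.4)] 4.3
0 [np.float64(7.2), np.float64(5.8), np.float64(5.5), np.float64(5.7)] 5.5
4 [np.float64(6.0), np.float64(4.5), np.float64(6.8), np.float64(7.1)] 4.5
8 [np.float64(4.8), np.float64(3.3), np.float64(8.1), np.float64(8.5)] 3.3
12 [np.float64(3.6), np.float64(2.1), np.float64(8.6), np.float64(8.1)] 2.1
16 [np.float64(2.4), np.float64(0.9), np.float64(7.3), np.float64(6.7)] 0.9
20 [np.float64(1.2), np.float64(0.3), np.float64(6.0), np.float64(5.3)] 0.3
24 [np.float64(0.0), np.float64(1.6), np.float64(4.7), np.float64(3.9)] 0.0
28 [np.float64(1.1), np.float64(2.8), np.float64(3.5), np.float64(2.5)] 1.1
```

>>> {"api": "jog_arm", "payload": {"deltas": [[[-1,0.03,0.29,0,0.003],[-1,0,0,-1.2,0],[-1,0,0,-1,0],[-1,0,0,0,0],[-1,0,0,-0.2,0],[-1,0,0,-0.2,0],[-1,0,0,0,0],[-1,0,0,0,0]]]}}

```text
time_s: 8.57
tcp_pos: [0.5449, 0.1273, 0.0857]
eef_rot: [-180.0, 0.0, -76.2]
contact_force: [-0.4, 0.3, -1.1]
gripper_width: 0.016
gripper_force: 39.9
```

>>> {"api": "jog_arm", "payload": {"deltas": [[[-1,0,0,-0.2,0],[-1,0,0,0,0],[-1,0,0,-0.1,0],[-1,0,0,0,0]]]}}

```text
time_s: 9.07
tcp_pos: [0.5448, 0.1273, 0.0825]
eef_rot: [180.0, -0.0, -76.2]
contact_force: [0.3, -0.8, -1.6]
gripper_width: 0.0159
gripper_force: 39.9
```

>>> {"api": "jog_arm", "payload": {"deltas": [[[-1,0,0,-0.1,0],[-1,0,0,0,0],[-1,0,0,-0.1,0],[-1,0,0,0,0]]]}}

```text
time_s: 9.57
tcp_pos: [0.5447, 0.1272, 0.0805]
eef_rot: [180.0, -0.0, -76.3]
contact_force: [0.7, 0.4, -1.1]
gripper_width: 0.0158
gripper_force: 39.9
```

>>> {"api": "jog_arm", "payload": {"deltas": [[[-1,0,0,-0.1,0],[-1,0,0,0,0],[-1,0,0,0,0]]]}}

```text
time_s: 9.95
tcp_pos: [0.5448, 0.1273, 0.0795]
eef_rot: [180.0, 0.0, -76.2]
contact_force: [0.4, -0.6, -1.5]
gripper_width: 0.0158
gripper_force: 39.9
```

>>> {"api": "jog_arm", "payload": {"deltas": [[[-1,0,0,-0.05,0],[-1,0,0,0,0],[-1,0,0,0,0]]]}}

```text
time_s: 10.32
tcp_pos: [0.5448, 0.1273, 0.0791]
eef_rot: [-180.0, -0.0, -76.2]
contact_force: [-0.1, -0.4, -1.3]
gripper_width: 0.016
gripper_force: 39.9
```

>>> {"api": "jog_arm", "payload": {"deltas": [[[-1,0,0,-0.05,0],[-1,0,0,0,0],[-1,0,0,0,0]]]}}

```text
time_s: 10.7
tcp_pos: [0.5449, 0.1273, 0.0787]
eef_rot: [-180.0, -0.0, -76.2]
contact_force: [0.5, -0.6, 0.5]
gripper_width: 0.0161
gripper_force: 39.9
```

>>> {"api": "jog_arm", "payload": {"deltas": [[[-1,0,0,-0.05,0],[-1,0,0,0,0],[-1,0,0,0,0]]]}}

```text
time_s: 11.08
tcp_pos: [0.5451, 0.1273, 0.0785]
eef_rot: [-180.0, -0.0, -76.2]
contact_force: [-0.4, -1.2, 5.5]
gripper_width: 0.0153
gripper_force: 39.9
```

Contact on the tray is about 7 N down. I'll ease off slightly and stroke towards the far wall in small steps, watching the force.

>>> {"api": "jog_arm", "payload": {"deltas": [[[-1,0.19,0.048,0,0],[-1,0.19,0.048,0,0],[-1,0.19,0.048,0,0],[-1,0.19,0.048,0,0]]]}}

```text
time_s: 11.58
tcp_pos: [0.5525, 0.1288, 0.0785]
eef_rot: [180.0, -0.0, -76.2]
contact_force: [-1.3, -1.5, 6.0]
gripper_width: 0.0157
gripper_force: 39.9
```

>>> {"api": "jog_arm", "payload": {"deltas": [[[-1,0.19,0.048,0,0],[-1,0.19,0.048,0,0],[-1,0.19,0.048,0,0],[-1,0.19,0.048,0,0]]]}}

```text
time_s: 12.08
tcp_pos: [0.5601, 0.1307, 0.0785]
eef_rot: [180.0, -0.0, -76.2]
contact_force: [-0.8, -2.4, 5.2]
gripper_width: 0.0156
gripper_force: 39.9
```

>>> {"api": "jog_arm", "payload": {"deltas": [[[-1,0.19,0.048,0,0],[-1,0.19,0.048,0,0],[-1,0.19,0.048,0,0],[-1,0.19,0.048,0,0],[-1,0.19,0.048,0,0]]]}}

```text
time_s: 12.7
tcp_pos: [0.5696, 0.1331, 0.0785]
eef_rot: [180.0, -0.0, -76.2]
contact_force: [-0.4, -3.0, 5.2]
gripper_width: 0.0159
gripper_force: 39.9
```

>>> {"api": "jog_arm", "payload": {"deltas": [[[-1,0.19,0.048,0,0],[-1,0.19,0.048,0,0],[-1,0.19,0.048,0,0],[-1,0.19,0.048,0,0],[-1,0.19,0.048,0,0]]]}}

```text
time_s: 13.32
tcp_pos: [0.5791, 0.1355, 0.0785]
eef_rot: [180.0, -0.0, -76.2]
contact_force: [-1.4, -2.9, 6.6]
gripper_width: 0.0158
gripper_force: 39.9
```

>>> {"api": "jog_arm", "payload": {"deltas": [[[-1,0.19,0.048,0,0],[-1,0.19,0.048,0,0],[-1,0.19,0.048,0,0],[-1,0.19,0.048,0,0],[-1,0.19,0.048,0,0]]]}}

```text
time_s: 13.95
tcp_pos: [0.5886, 0.138, 0.0785]
eef_rot: [-180.0, -0.0, -76.2]
contact_force: [-1.5, -2.7, 4.5]
gripper_width: 0.0158
gripper_force: 39.9
```

>>> {"api": "jog_arm", "payload": {"deltas": [[[-1,0.19,0.048,0,0],[-1,0.19,0.048,0,0],[-1,0.19,0.048,0,0],[-1,0.19,0.048,0,0],[-1,0,0,0,0],[-1,0,0,0,0]]]}}

```text
time_s: 14.7
tcp_pos: [0.5967, 0.1401, 0.0786]
eef_rot: [-179.9, -0.0, -76.2]
contact_force: [0.6, -3.2, 5.2]
gripper_width: 0.0158
gripper_force: 39.9
```

>>> {"api": "jog_arm", "payload": {"deltas": [[[-1,0,0,0.5,0],[-1,0,0,2,0],[-1,0,0,3,0],[-1,0,0,3,0],[-1,2,-5,1,0],[-1,2,-5,1,0],[-1,0,0,0,0]]]}}

```text
time_s: 15.58
tcp_pos: [0.6367, 0.0375, 0.1832]
eef_rot: [-180.0, 0.0, -76.5]
contact_force: [-0.1, 1.1, -2.0]
gripper_width: 0.0159
gripper_force: 39.9
```

```bash
python3 - <<'E'
from h import *
o=[]
for n in("top","scene"):
    im=r.capture(n); cv2.imwrite(f"pics/{n}2.png",im)
    c=w2px(n,[[.545,.124,.03]])[0]; x,y=int(c[0])-58,int(c[1])-58
    print(n,x,y); o.append(cv2.resize(im[y:y+116,x:x+116],(400,400),interpolation=cv2.INTER_CUBIC))
cv2.imwrite("pics/s1.png",np.hstack(o))
E
```

```text
top 177 194
scene 219 163
```

View pics/s1.png

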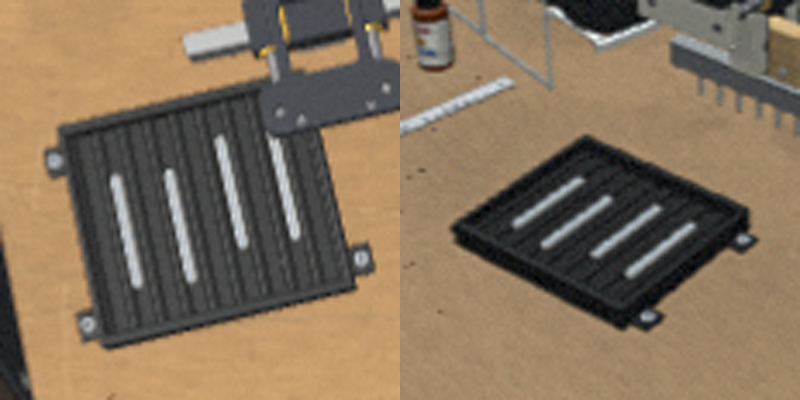

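All four pins look straight, each in its own groove. I'll confirm the angles with numbers.

```bash
python3 - <<'E'
from fit import *
p=[.5457,.1247,np.radians(13.75)]; c,s=np.cos(p[2]),np.sin(p[2])
for n,x,y in(("top",177,194),("scene",219,163)):
    g=cv2.imread(f"pics/{n}2.png"); m=((g.min(2)>130)&(np.ptp(g.astype(int),axis=2)<30)).astype(np.uint8)
    k,l,st,_=cv2.connectedComponentsWithStats(m)
    for i in range(1,k):
        v,u=np.where(l==i)
        W=np.array([px2w(n,a,b,.010 if 1 else 0)[:2] for a,b in zip(u,v)]) if 15<len(u)<400 and abs(u.mean()-x-58)<60 and abs(v.mean()-y-58)<60 else None
        if W is None: continue
        t=(W-p[:2])@np.array([[c,-s],[s,c]]); q=t-t.mean(0); d=np.linalg.svd(q)[2][0]
        print(n,len(u),"ctr mm",np.round(t.mean(0)*1e3,1),"ang",round(float(np.arctan(d[1]/d[0])),3),"len",round(np.ptp(t[:,0])*1e3))
E
```

```text
top 114 ctr mm [115.9 -30.3] ang 1.562 len 15
top 102 ctr mm [  7.4 -18.2] ang 0.003 len 79
top 93 ctr mm [  1.6 -54.4] ang 0.003 len 72
top 101 ctr mm [-7.9 20.5] ang 0.001 len 79
top 102 ctr mm [-1.8 56.7] ang 0.005 len 77
top 16 ctr mm [-58.3  94.6] ang 1.257 len 8
scene 51 ctr mm [228.1 181.9] ang -0.432 len 63
scene 29 ctr mm [120.5 316.2] ang 0.872 len 33
scene 48 ctr mm [256.8 104.1] ang 1.514 len 14
scene 145 ctr mm [ 44.5 219.4] ang -0.167 len 131
scene 40 ctr mm [-4.1 54.9] ang -0.002 len 73
scene 42 ctr mm [-10.1  18.8] ang 0.012 len 76
scene 41 ctr mm [  3.9 -20.4] ang 0.005 len 73
scene 45 ctr mm [  0.8 -56.1] ang 0.002 len 75
```

All four are in grooves ±18 and ±54, within about 0.01 rad. Now I'll return the rake to its rest.

>>> {"api": "jog_arm", "payload": {"deltas": [[[-1,-1.8,-3.4,0,-0.056],[-1,-1.8,-3.5,0,-0.056],[-1,-1.9,-3.5,0,-0.056],[-1,-1.9,-3.5,0,-0.056],[-1,-1.9,-3.5,0,-0.056],[-1,-1.9,-3.5,0,-0.056],[-1,-1.9,-3.5,0,-0.056],[-1,-1.9,-3.5,0,-0.056]]]}}

```text
time_s: 16.68
tcp_pos: [0.4853, -0.2384, 0.1827]
eef_rot: [180.0, 0.0, -101.9]
contact_force: [0.3, -1.1, -1.2]
gripper_width: 0.0155
gripper_force: 39.9
```

>>> {"api": "jog_arm", "payload": {"deltas": [[[-1,0,0,0,0],[-1,0,0,-2,0],[-1,0,0,-2,0],[-1,0,0,-1,0],[-1,0,0,0,0],[-1,0,0,0,0]]]}}

```text
time_s: 17.42
tcp_pos: [0.4867, -0.2385, 0.1337]
eef_rot: [-180.0, -0.0, -101.9]
contact_force: [0.3, -0.7, -2.0]
gripper_width: 0.0163
gripper_force: 39.9
```

>>> {"api": "jog_arm", "payload": {"deltas": [[[-1,-0.02,-0.31,-1,-0.006],[-1,0,0,-1,0],[-1,0,0,-0.8,0],[-1,0,0,-0.6,0],[-1,0,0,-0.5,0],[-1,0,0,0,0]]]}}

```text
time_s: 18.18
tcp_pos: [0.4857, -0.2419, 0.0937]
eef_rot: [180.0, -0.0, -102.3]
contact_force: [0.7, -0.1, -1.0]
gripper_width: 0.016
gripper_force: 39.9
```

>>> {"api": "jog_arm", "payload": {"deltas": [[[-1,0,0,-0.4,0],[-1,0,0,-0.4,0],[-1,0,0,-0.2,0],[-1,0,0,0,0]]]}}

```text
time_s: 18.68
tcp_pos: [0.4858, -0.2419, 0.0839]
eef_rot: [180.0, -0.0, -102.3]
contact_force: [-0.3, 0.7, -2.3]
gripper_width: 0.0156
gripper_force: 39.9
```

>>> {"api": "jog_arm", "payload": {"deltas": [[[-1,0,0,-0.1,0],[-1,0,0,-0.1,0],[-1,0,0,0,0],[-1,0,0,0,0]]]}}

```text
time_s: 19.18
tcp_pos: [0.4859, -0.2419, 0.0821]
eef_rot: [-180.0, 0.0, -102.3]
contact_force: [-0.5, -0.3, -1.1]
gripper_width: 0.0161
gripper_force: 39.9
```

>>> {"api": "jog_arm", "payload": {"deltas": [[[-1,0,0,-0.05,0],[-1,0,0,0,0],[-1,0,0,0,0]]]}}

```text
time_s: 19.55
tcp_pos: [0.4859, -0.2419, 0.0816]
eef_rot: [180.0, 0.0, -102.3]
contact_force: [-0.4, 0.6, -0.6]
gripper_width: 0.0157
gripper_force: 39.9
```

>>> {"api": "jog_arm", "payload": {"deltas": [[[-1,0,0,-0.03,0],[-1,0,0,0,0],[1,0,0,0,0],[1,0,0,0,0],[1,0,0,0,0],[1,0,0,0,0],[1,0,0,0,0],[1,0,0,0,0]]]}}

```text
time_s: 20.55
tcp_pos: [0.4859, -0.2419, 0.0813]
eef_rot: [180.0, 0.0, -102.3]
contact_force: [-0.1, -0.4, 0.4]
gripper_width: 0.0701
gripper_force: 0.0
```

>>> {"api": "jog_arm", "payload": {"deltas": [[[1,0,0,1,0],[1,0,0,2,0],[1,0,0,3,0],[1,0,0,4,0],[1,0,0,4,0],[1,-2,5,2,0],[1,-2,5,0,0],[1,0,5,0,0]]]}}

```text
time_s: 21.55
tcp_pos: [0.4447, -0.0909, 0.2426]
eef_rot: [-179.9, 0.1, -102.3]
contact_force: [2.0, -0.3, -0.0]
gripper_width: 0.0878
gripper_force: 0.0
```

>>> {"api": "jog_arm", "payload": {"deltas": [[[1,0,5,0,0],[1,0,0,0,0],[1,0,0,0,0],[1,0,0,0,0]]]}}

```text
time_s: 22.05
tcp_pos: [0.4458, -0.0427, 0.2414]
eef_rot: [-180.0, -0.0, -102.3]
contact_force: [-0.3, -0.2, -0.6]
gripper_width: 0.0876
gripper_force: 0.0
```

```bash
python3 - <<'E'
from h import *
o=[]
for n,P,w in(("top",[.485,-.244,.03],50),("scene",[.485,-.244,.03],60)):
    im=r.capture(n); cv2.imwrite(f"pics/{n}3.png",im); b=cv2.imread(f"pics/{n}0.png")
    c=w2px(n,[P])[0]; x,y=int(c[0])-w,int(c[1])-w
    o.append(np.vstack([cv2.resize(a[y:y+2*w,x:x+2*w],(300,300),interpolation=cv2.INTER_CUBIC) for a in(b,im)]))
cv2.imwrite("pics/s3.png",np.hstack(o))
E
```

```text
(no output)
```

View pics/s3.png

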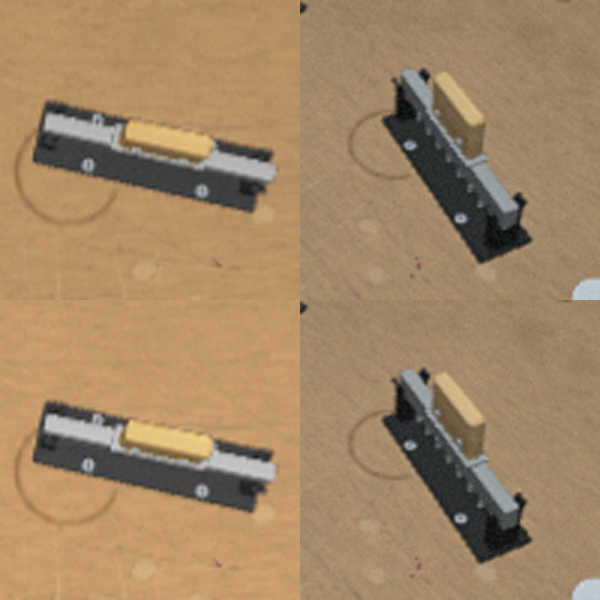

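The rake is seated as it was at the start (bottom row matches the top row; bar at (45–272,420–475) in the left panel). The gripper is clear, so I'm handing in.

```bash
python3 -c "
from plant import r
print(r.close_job())"
```

```text
the job is handed in; nothing more can be done
None
```

I combed all four pins straight into separate grooves with one stroke to the far wall, put the rake back in its rest, and handed the job in at about 22 s; no verdict was returned.

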